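# Load and start the slide scanner

### The arm

A 6-joint arm with a two-finger parallel gripper is mounted at the origin on a cart in front of the work surface, level with it; the furniture and walls round the work are solid. World frame = base frame: x ahead of the robot, y to its left, z up, the work surface at z = 0. Lengths are in m, angles in rad, forces in N, time in s.
With the tool pointing down it reaches from about 0.35 to 0.975 m from the base axis. Payload 4.9 kg.
Tool frame: the origin (TCP) lies where the fingers leave the gripper's body, on its centre line; the fingertips stand 73 mm ahead of it and the grasp point (between the pads) lies 54 mm ahead of it; z points along the fingers, y is the direction in which the jaws open and shut (so a half turn about z gives the same grasp; the last joint's range is limited). The gripper opens to 85 mm and grips with 20 to 120 N. Pads are 22 mm wide; open, the fingers measure 114 mm over their backs; the gripper's body (76 mm by 85 mm) begins 54 mm behind the grasp point. The pads swing forward as they close: fully open they stand 13 mm farther back than shut.
Start: joints at [-1.326, 0.053, 1.613, -0, 1.476, -0.119], TCP at [0.222, -0.584, 0.304] pointing down, gripper open.
Joint ranges: [-3.01, 3.01], [-1.01, 2.22], [0.06, 2.58], [-1.02, 4.17], [0.09, 2.62], [-3.14, 3.14]. Speed limits (rad/s): [2.57, 2.57, 3.14, 3.14, 3.14, 3.14].

### API

Orientations are given as a rotation vector (axis times angle).
In Python, from station import monitor, vision, workorder gives the robot as it stands.
- The arm moves only by the tool arm_command, never from a script. Its argument "rows" is text: rows parted by semicolons, each of 6 numbers parted by spaces: the shift along the world's x, y, z in mm, then the turn, a rotation vector about the world's x, y, z in degrees. In form: tx ty tz wx wy wz; .... A call has 1 to 12 rows; each row is the pose to reach, as a shift and turn from the pose measured when the call began; what a row does not reach only later rows make up. A row lasts 1/8 s, in which the tool goes at most 62.5 mm and 10.7 degrees, less where a joint would pass 70% of its speed; a pose out of reach is approached as far as the arm can. A call with a gripper value outside its range is refused whole. "jaw" is the opening, from 0 (shut) to 1 (fully open), set as the call begins (left out, the last holds). The fingers move at their own pace and stop on an object; "squeeze" is the grip in N (left out, the last holds). Time passes only in rows, so rows that repeat a pose let the fingers close. It gives the time, the measured TCP pose, the force and the opening at its end, in the units of the state.
- monitor.get_obs(): the state, without advancing time (a new reading comes with each control period).
- vision.get_image(name): name is "scene" or "top" or "wrist"; returns a dict with "frame" (384x512x3 uint8, red, green, blue), "vfov" (degrees; the focal length in pixels is half the picture's height over the tangent of half this angle, whatever the lens; pixels are square), "cx", "cy" (the principal point, pixels), "R" (3x3) and "t" (3): a world point X has camera coordinates R X + t; the wrist camera has in their place "T_tool_cam" (4x4, takes a point from camera to tool coordinates, whose origin is the TCP and whose axes are the flange's). Camera axes: x right, y down, z forward; pixel columns grow to the right and rows downward; lengths in m; the calibration is good to about 2 mm. A picture is of the moment at which its call begins: read the wrist's pose just before it. There is no depth.
- workorder.finish_job(): hands the job in, once; it reports no verdict.
The state is a dict: "t": time; "q": joint angles; "dq": joint speeds; "effort": joint torques, N m; "tool_pos": TCP position; "tool_rot": TCP orientation; "contact_force": force on the tool from outside, world axes, zero at the start; "wrist_torque": the same for the moment, N m; "opening": finger opening in m.
Only numpy, scipy, OpenCV 4.12 (cv2) and the standard library are available. Lean on these libraries where they do the work, as an engineer would, in place of code of your own. Each camera call takes 0.05 s, during which the arm holds its last target. There are 200 camera calls.

### The job

Load the slide scanner and start it, pushing with the fingertips only: slide the flat slide carrier along the loading shelf and under the low scan head until it is fully home against the stop, keeping it flat on the bed and never lifting it. Then swing the latch lever by its black knob all the way shut across the carrier's orange lip, and press the green start button. Leave the jars, bottle, dish, mould and beaker round the scanner where they stand.

Things in the scene. Friction and masses are not known exactly. Their poses are not given: they have to be found in the camera images.
- scanner: White desktop slide scanner, fixed, 370 x 240 mm. Axes: x into the machine, y left as seen from the loading side, z up. Origin: bench height, under the docked carrier's centre. Its base (x -220 to +150, y -120 to +120 mm) is 20 mm high; the base's top is the bed, and its front, x -220 to -80 mm, is the open loading shelf. A rear housing 185 mm tall begins at x = +68 mm.
- guide_mouth (a point): On the bed, mid-way between the front ends of the two aluminium guides (6 mm high, 6 to 8 mm thick). They stand about 144 mm apart here (scanner x = -80 mm), narrow to 104 mm at x = -40 mm and run on straight under the scan head.
- slot (a point): On the bed, middle of the front mouth of the slot under the low white scan head (scanner x = -15 mm). The head bridges the bed from here to x = +70 mm over the full width: underside 10 mm, top 62 mm above the bed; a round lens cover at x = +30, y = +45 mm rises 13 mm more.
- dock (a point): On the bed: where the origin of the fully home carrier lies (within 2 mm; it meets the end stop inside at scanner x = +1.5 mm).
- carrier: Flat grey slide carrier, 120 mm long (x), 100 mm wide (y), 7 mm thick, about 0.25 kg, three stained glass slides on top, rounded corners. Origin: centre of its underside; x points to its nose, which enters the scanner first. It starts on the loading shelf, a little off line, and slides freely. Home, its lip is still 46 mm outside the scan head.
- lip_top (a point): Middle of the top edge of the carrier's upturned orange lip: 60 mm wide, 4 mm thick, from the bed to 25 mm above it, at the tail (outer face at carrier x = -63 mm). Push on its outer face.
- latch_lever (a joint): Swing latch at the left of the bed, vertical axis, rad: 0 = open, arm pointing out along scanner -x; 1.571 = shut against its limit, arm along scanner -y just behind the home carrier's lip. It shuts counter-clockwise from above with light friction and stays where left. Arm 10 mm wide, 12 to 21 mm above the bed; shut, it clears the lip by about 2 to 4 mm; it cannot shut unless the carrier is home.
- latch_knob (a point): Centre of the top of the lever's black upright knob, a round post 14 mm in diameter and 34 mm tall (from 12 to 46 mm above the bed), 88 mm from the pivot.
- latch_pivot (a point): The lever's pivot axis, at the height of the arm's underside (12 mm above the bed); the scanner's x = -70.5 mm, y = +92 mm.
- start_button (a joint): Travel in m of the round green start button (20 mm in diameter, on the right of the loading shelf): 0 = out, 0.005 = fully down, against a spring that needs about 4 N at the bottom. It counts as pressed beyond 0.003.
- start_button_top (a point): Centre of the button's top face; it is pressed straight down.
- jar_pink: Bystander: staining jar, 59 mm in diameter, 98 mm tall, pink with a red lid; origin under its centre.
- jar_blue: Bystander: staining jar, 59 mm in diameter, 98 mm tall, violet-blue with a blue lid; origin under its centre.
- dropper: Bystander: brown dropper bottle, 33 mm in diameter, 100 mm tall; origin under its centre.
- dish: Bystander: clear petri dish, 64 mm in diameter, 16 mm tall; origin under its centre.
- mould: Bystander: steel embedding mould, 34 x 46 x 11 mm; origin under its centre.
- pot: Bystander: clear beaker, 52 mm in diameter, 72 mm tall; origin under its centre.
Mind the look-alikes: they are no part of the job. There is more than one size of the carrier; the one meant has the size given above.

How it is judged:
By the outcome, as a careful person would: the job done as asked, in the order asked, and still so for the second after the job is handed in, with the robot touching nothing.
It also fails if it takes over 58 s, if anything falls off the work surface, if the arm or the gripper's body presses on something with over 40 N, if the wrist force passes 120 N, or if a joint passes its speed limit or range.

## Working session

There is one attempt and no reset: what is moved stays moved. The work goes in short steps, Python scripts to look and compute and a tool call to move; the robot and the scene stay as the last step left them, time stands still between calls to the robot, and variables do not carry over. Pictures are saved under pics/ and viewed, about 8 in all and at most 12, crops included, and the job is handed in when it is done.

Besides the shell and the picture viewer there is one more tool, called by a JSON object that holds its "method" and its "body". arm_command: Moves the arm, as the interface text tells. Its arguments: {"type":"object","properties":{"rows":{"type":"string"},"jaw":{"type":"number"},"squeeze":{"type":"number"}},"required":["rows"]}

```bash
mkdir -p pics; cat > h.py <<'E'
from station import monitor, vision, workorder
import numpy as np, cv2, pickle
from scipy.spatial.transform import Rotation as Ro
def snap(n,f):
    o=monitor.get_obs(); d=vision.get_image(n); d=dict(d)
    if n=="wrist":
        T=np.eye(4);T[:3,:3]=Ro.from_rotvec(o["tool_rot"]).as_matrix();T[:3,3]=o["tool_pos"]
        C=np.linalg.inv(T@np.array(d["T_tool_cam"])); d["R"]=C[:3,:3]; d["t"]=C[:3,3]
    pickle.dump(d,open(f"pics/{f}.pkl","wb")); cv2.imwrite(f"pics/{f}.png",d["frame"][:,:,::-1]); return d
def load(f): return pickle.load(open(f"pics/{f}.pkl","rb"))
def K(d): return d["frame"].shape[0]/2/np.tan(np.radians(d["vfov"])/2)
def ray(d,p):
    R=np.array(d["R"]);t=np.array(d["t"]);v=np.array([(p[0]-d["cx"])/K(d),(p[1]-d["cy"])/K(d),1])
    return -R.T@t, R.T@v
def onz(d,p,z):
    c,v=ray(d,p); return c+v*(z-c[2])/v[2]
def proj(d,X):
    x=np.array(d["R"])@np.array(X)+np.array(d["t"]); return x[:2]/x[2]*K(d)+[d["cx"],d["cy"]]
def tri(*dp):
    A=0;b=0
    for d,p in dp:
        c,v=ray(d,p);v/=np.linalg.norm(v);M=np.eye(3)-np.outer(v,v);A=A+M;b=b+M@c
    return np.linalg.solve(A,b)
def crop(f,x0,y0,x1,y1,s,o):
    cv2.imwrite(f"pics/{o}.png",cv2.resize(cv2.imread(f"pics/{f}.png")[y0:y1,x0:x1],None,fx=s,fy=s,interpolation=cv2.INTER_CUBIC))
E
python3 - <<'E'
from h import *
a=snap("scene","s0");b=snap("top","t0")
for d in(a,b): print(d["vfov"],d["cx"],d["cy"],-np.array(d["R"]).T@d["t"])
im=np.vstack([a["frame"],b["frame"]])[:,:,::-1]
cv2.imwrite("pics/both.png",cv2.resize(np.hstack([a["frame"],b["frame"]])[:,:,::-1],None,fx=.78,fy=.78))
o=monitor.get_obs();print(o)
E
```

```text
55.86224457306381 259.1742870551242 191.7135988212856 [-0.14594348  0.45983669  0.77808572]
52.00502095354494 256.237576555272 195.3030026858485 [ 0.4949745  -0.00700201  1.18818613]
{'t': 0.1, 'q': array([-1.32599951e+00,  5.33145825e-02,  1.61417481e+00, -7.38858532e-06,
        1.47596928e+00, -1.19012489e-01]), 'dq': array([-0.00013779, -0.00158458, -0.00492133, -0.00095213,  0.00048178,
        0.00012416]), 'effort': array([ 6.40946673e-04, -3.94899523e+01, -3.71365035e+01, -5.68546955e-05,
        3.90487723e-03, -1.19419408e-06]), 'tool_pos': array([ 0.22228506, -0.58367703,  0.30276028]), 'tool_rot': array([-3.08792791e+00, -5.67988217e-01,  1.95637383e-04]), 'contact_force': array([-0.2893295 , -0.56536774,  0.28392956]), 'wrist_torque': array([0.02227886, 0.0114092 , 0.07966858]), 'opening': 0.08558805470028202}
```

View pics/t0.png

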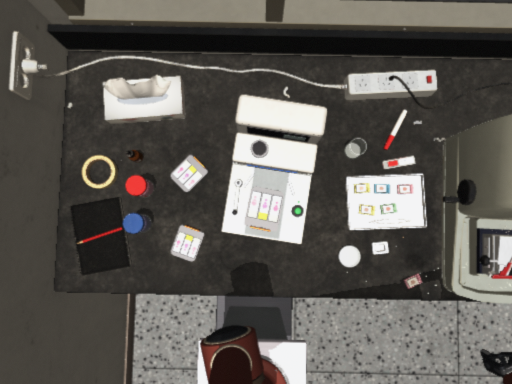

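View pics/s0.png

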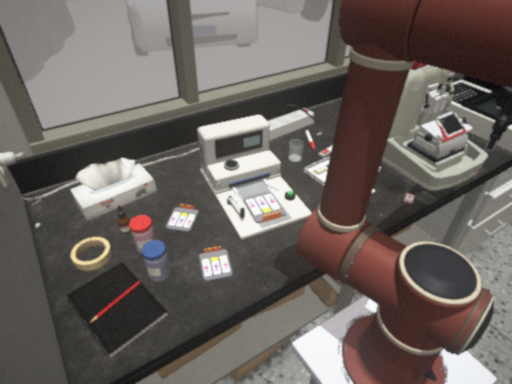

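Top view: the scanner is at (270,170), with a carrier on its shelf at about (264,205) and its lip at (258,228). The knob is at (236,212) and the green button at (298,211). The look-alikes are small carriers at (188,173) and (187,243), and a slide tray at (385,200). I choose the one on the shelf and will check it in a close crop.

```bash
python3 - <<'E'
from h import *
A=cv2.imread("pics/t0.png")[90:250,215:335]; B=cv2.imread("pics/s0.png")[110:240,190:320]
a=cv2.resize(A,None,fx=3.3,fy=3.3,interpolation=2)
b=cv2.resize(B,None,fx=3,fy=3,interpolation=2)
c=np.zeros((528,800,3),np.uint8);c[:a.shape[0],:a.shape[1]]=a;c[:b.shape[0],405:405+b.shape[1]]=b
cv2.imwrite("pics/c1.png",c)
E
```

```text
(no output)
```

View pics/c1.png

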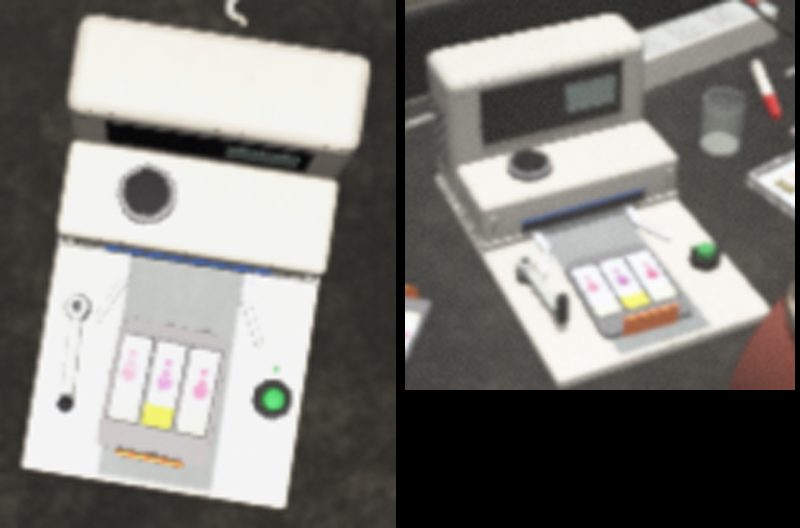

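```bash
cat > fit.py <<'E'
from h import *
from scipy.optimize import least_squares
def S(p,X):
    c,s=np.cos(p[2]),np.sin(p[2]);X=np.array(X)
    return np.array([p[0]+c*X[0]-s*X[1],p[1]+s*X[0]+c*X[1],X[2]])
def fit(obs,p0):
    f=lambda p:np.concatenate([proj(d,S(p,X))-q for d,q,X in obs])
    r=least_squares(f,p0,loss="soft_l1"); return r.x,r.fun.reshape(-1,2).round(1)
E
python3 - <<'E'
from fit import *
t=load("t0");s=load("s0")
T=lambda u,v:(t,np.array([215+u/3.3,90+v/3.3])); C=lambda u,v:(s,np.array([190+(u-405)/3,110+v/3]))
o=[T(22,468)+((-.22,.12,.02),),T(285,508)+((-.22,-.12,.02),),T(60,236)+((-.015,.12,.082),),T(328,274)+((-.015,-.12,.082),),
T(78,306)+((-.0705,.092,.041),),C(562,383)+((-.22,.12,.02),),C(770,305)+((-.22,-.12,.02),),C(147+405-55-30,0) +((0,0,0),)][:7]
p,r=fit(o,[.45,0,0]);print(p,np.degrees(p[2]),r.tolist())
c=[T(127,322)+((.06,.05,.007+.02),),T(225,338)+((.06,-.05,.027),),T(100,446)+((-.06,.05,.027),),T(212,462)+((-.06,-.05,.027),),T(115,450)+((-.061,.03,.045),),T(185,465)+((-.061,-.03,.045),),C(622,322)+((-.063,.03,.045),),C(678,305)+((-.063,-.03,.045),)]
q,r=fit(c,[.4,0,0]);print(q,np.degrees(q[2]),r.tolist())
def inv(X): c,s_=np.cos(p[2]),np.sin(p[2]);d=X[:2]-p[:2];return np.array([c*d[0]+s_*d[1],-s_*d[0]+c*d[1]]).round(4),X[2]
print("carrier in scanner",inv(np.r_[q[:2],0]),np.degrees(q[2]-p[2]))
print("knob",tri(T(65,403),C(562,297)),"plane",onz(*T(65,403),.066),inv(onz(*T(65,403),.066)))
print("button",tri(T(272,400),C(706,249)),inv(onz(*T(272,400),.035)),)
for i,X in enumerate([(-.08,0,.02),(-.015,0,.02)]):print(S(p,X))
E
```

```text
[ 0.67164918 -0.04892036 -0.12552864] -7.1922615233166205 [[0.1, 0.3], [0.8, 0.2], [-2.3, -0.7], [0.3, 0.0], [-0.3, 0.2], [-0.7, -1.3], [1.2, 0.5]]
[ 0.54067491 -0.02693393 -0.1726537 ] -9.892328363607227 [[-1.7, -2.2], [1.7, -0.6], [-1.5, 0.1], [-2.0, 1.8], [0.5, 0.5], [-0.4, 0.0], [1.1, -1.4], [0.8, -0.9]]
carrier in scanner (array([-0.1327,  0.0054]), np.float64(0.0)) -2.700066840290606
knob [0.52724955 0.05878452 0.06091086] plane [0.52694151 0.05824769 0.066     ] (array([-0.157 ,  0.0882]), np.float64(0.06600000000000006))
button [ 0.5341319  -0.12374432  0.03642232] (array([-0.1268, -0.0912]), np.float64(0.03499999999999992))
[ 0.59227865 -0.03890442  0.02      ]
[ 0.6567672  -0.04704237  0.02      ]
```

The crop confirms the choice: it is a full-size grey carrier with an orange lip, lying on the shelf. Scanner fit: origin (0.672,-0.049), yaw -7.2°. Next I hover behind the lip and look from near.

{"method": "arm_command", "body": {"rows": "100 240 0 0 0 -12;237 566 0 0 0 -28;237 566 0 0 0 -28;237 566 0 0 0 -28;237 566 0 0 0 -28;237 566 0 0 0 -28;237 566 0 0 0 -28;237 566 0 0 0 -28;237 566 0 0 0 -28;237 566 0 0 0 -28;237 566 0 0 0 -28;237 566 0 0 0 -28", "jaw": 0.5}}

```text
t: 1.6
tool_pos: [0.459, -0.0177, 0.3023]
tool_rot: [-3.134, 0.195, 0.001]
contact_force: [0.7, -0.3, -0.0]
opening: 0.0429
```

```bash
python3 - <<'E'
from h import *
d=snap("wrist","w1");o=monitor.get_obs();print(o["t"],o["q"],o["tool_pos"],Ro.from_rotvec(o["tool_rot"]).as_matrix().round(3).tolist(),o["opening"]);print(np.array(d["T_tool_cam"]).round(3).tolist(),d["vfov"])
cv2.imwrite("pics/w1b.png",cv2.resize(d["frame"][:,:,::-1],None,fx=1.5,fy=1.5,interpolation=2))
E
```

```text
1.65 [-2.02740597e-01 -3.61101876e-01  1.98445012e+00  1.46483796e-03
  1.51885014e+00  1.49376177e+00] [ 0.45897448 -0.01828851  0.30239637] [[0.992, -0.125, -0.0], [-0.125, -0.992, 0.002], [-0.0, -0.002, -1.0]] 0.04290451625275
[[0.0, -0.948, -0.319, 0.082], [1.0, 0.001, -0.0, -0.0], [0.0, -0.319, 0.948, -0.07], [0.0, 0.0, 0.0, 1.0]] 58.98152362978905
```

View pics/w1b.png

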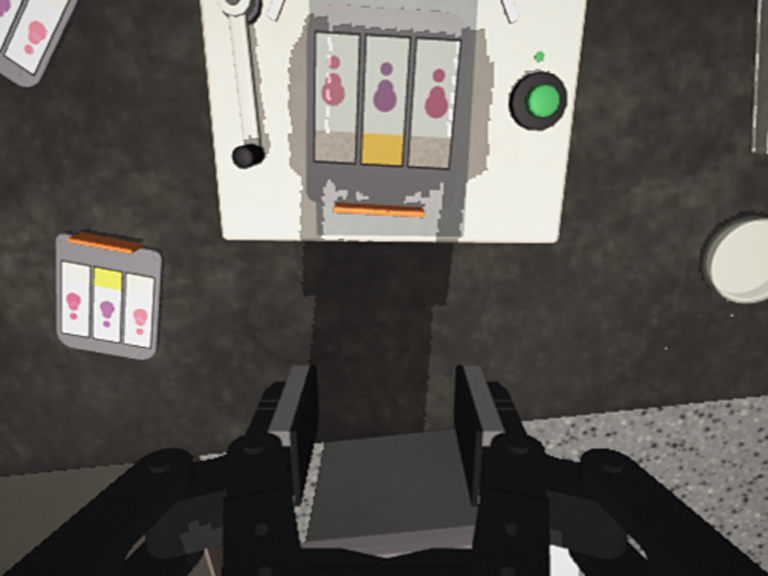

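View: lip top edge runs from (333,205) to (424,212) in the 1.5× picture, knob top is at (242,157), button at (544,100), and shelf corners at (225,240) and (557,243).

```bash
python3 - <<'E'
from fit import *
t=load("t0");s=load("s0");w=load("w1")
T=lambda u,v:(t,np.array([215+u/3.3,90+v/3.3])); C=lambda u,v:(s,np.array([190+(u-405)/3,110+v/3])); W=lambda u,v:(w,np.array([u,v])/1.5)
o=[T(22,468)+((-.22,.12,.02),),T(285,508)+((-.22,-.12,.02),),T(60,236)+((-.015,.12,.082),),T(328,274)+((-.015,-.12,.082),),
C(562,383)+((-.22,.12,.02),),C(770,305)+((-.22,-.12,.02),)]+[W(225,240)+((-.22,.12,.02),),W(557,243)+((-.22,-.12,.02),)]*2
p,r=fit(o,[.45,0,0]);print(p,np.degrees(p[2]),r.tolist())
np.save("p.npy",p)
def inv(X): c,s_=np.cos(p[2]),np.sin(p[2]);d=X[:2]-p[:2];return np.array([c*d[0]+s_*d[1],-s_*d[0]+c*d[1]]).round(4),X[2].round(4)
for n,a,b in [("lipL",(115,451),(333,204)),("lipR",(185,466),(424,211)),("knob",(65,403),(242,157)),("but",(272,400),(544,100))]:
  X=tri(T(*a),W(*b));print(n,X.round(4),inv(X))
print("lip on z",inv(onz(*W(333,204),.045)),inv(onz(*W(424,211),.045)),"knob",inv(onz(*W(242,157),.066)),"but",inv(onz(*W(544,100),.035)))
E
```

```text
[ 0.67253658 -0.04956515 -0.13151132] -7.535043425054571 [[-0.1, -0.3], [0.6, 0.0], [-2.1, -1.3], [0.5, -0.0], [-1.2, -1.6], [0.9, 0.6], [-1.9, 0.4], [2.6, 0.1], [-1.9, 0.4], [2.6, 0.1]]
lipL [0.4865 0.0153 0.0248] (array([-0.1929,  0.0399]), np.float64(0.0248))
lipR [ 0.4741 -0.0467  0.0229] (array([-0.1971, -0.0232]), np.float64(0.0229))
knob [0.5269 0.0581 0.0691] (array([-0.1585,  0.0876]), np.float64(0.0691))
but [ 0.5352 -0.1229  0.0441] (array([-0.1265, -0.0907]), np.float64(0.0441))
lip on z (array([-0.1893,  0.0382]), np.float64(0.045)) (array([-0.1933, -0.0204]), np.float64(0.045)) knob (array([-0.1586,  0.0885]), np.float64(0.066)) but (array([-0.1252, -0.0935]), np.float64(0.035))
```

{"method": "arm_command", "body": {"rows": "-5 5 -60 0 0 0;-5 5 -120 0 0 0;-5 5 -170 0 0 0;-5 5 -195 0 0 0;-5 5 -204 0 0 0;-5 5 -204 0 0 0;-5 5 -204 0 0 0", "jaw": 0.37}}

```text
t: 2.52
tool_pos: [0.4551, -0.0139, 0.1001]
tool_rot: [-3.134, 0.198, -0.004]
contact_force: [-0.1, 0.2, 0.5]
opening: 0.0316
```

```bash
python3 - <<'E'
from h import *
d=snap("wrist","w2")
cv2.imwrite("pics/w2b.png",cv2.resize(d["frame"][:,:,::-1],None,fx=1.5,fy=1.5,interpolation=2))
E
```

```text
(no output)
```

View pics/w2b.png

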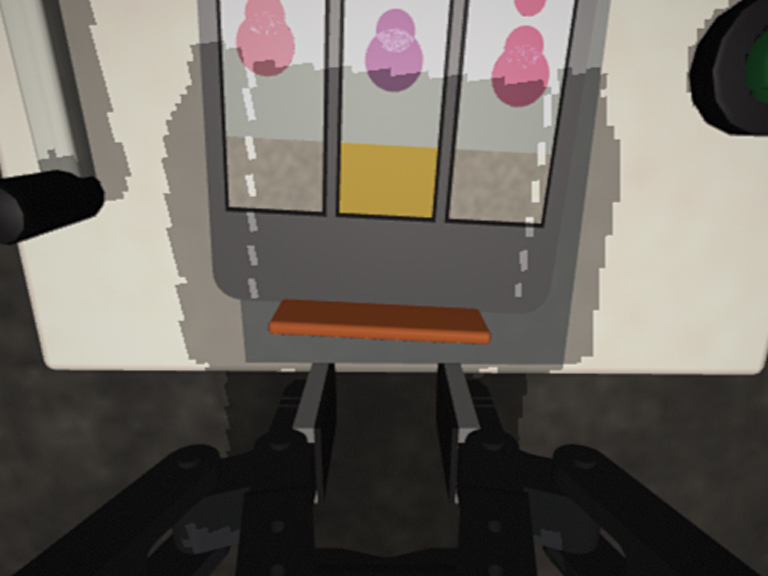

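Fingers are centred behind the lip. I push most of the way at 80 mm/s or less.

{"method": "arm_command", "body": {"rows": "8 -1 -1 0 0 0;16 -2 -1 0 0 0;23 -3 -1 0 0 0;30 -4 -1 0 0 0;37 -5 -1 0 0 0;44 -6 -1 0 0 0;52 -7.5 -1 0 0 0;60 -9 -1 0 0 0;68 -11 -1 0 0 0;76 -13 -1 0 0 0;84 -15 -1 0 0 0;84 -15 -1 0 0 0"}}

```text
t: 4.08
tool_pos: [0.54, -0.029, 0.0995]
tool_rot: [-3.134, 0.198, -0.006]
contact_force: [-0.9, -0.0, -0.3]
opening: 0.0316
```

```bash
python3 - <<'E'
from h import *
d=snap("wrist","w3")
cv2.imwrite("pics/w3b.png",cv2.resize(d["frame"][:,:,::-1],None,fx=1.5,fy=1.5,interpolation=2))
E
```

```text
(no output)
```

View pics/w3b.png

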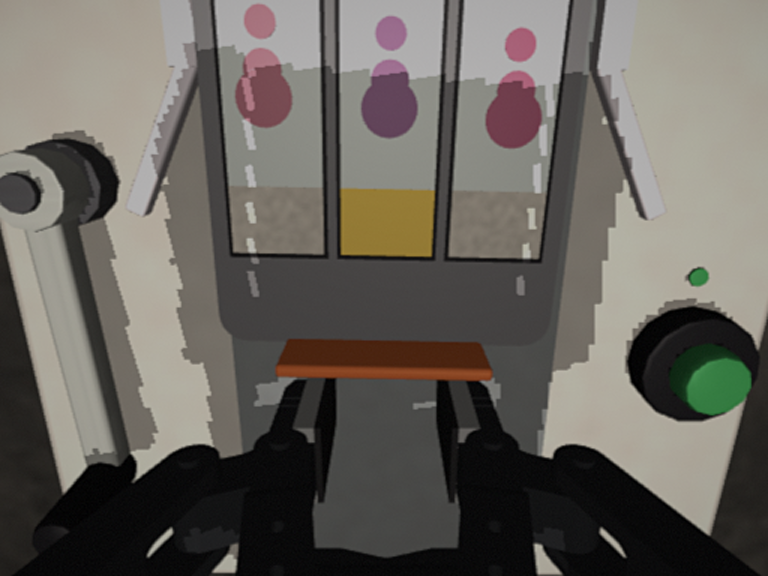

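{"method": "arm_command", "body": {"rows": "7 -1 0 0 0 0;14 -2 0 0 0 0;21 -3 0 0 0 0;28 -4.5 0 0 0 0;35 -5.5 0 0 0 0;41 -6.5 0 0 0 0;47 -7.5 0 0 0 0;52 -8 0 0 0 0;55 -8.5 0 0 0 0;57 -9 0 0 0 0;57 -9 0 0 0 0"}}

```text
t: 5.5
tool_pos: [0.5969, -0.0379, 0.0994]
tool_rot: [-3.134, 0.198, -0.006]
contact_force: [-0.7, 0.3, -0.3]
opening: 0.0318
```

{"method": "arm_command", "body": {"rows": "1 0 0 0 0 0;2 0 0 0 0 0;3 0 0 0 0 0;3 0 0 0 0 0"}}

```text
t: 6.0
tool_pos: [0.5999, -0.0379, 0.0994]
tool_rot: [-3.134, 0.198, -0.007]
contact_force: [-0.3, -0.0, -0.9]
opening: 0.0316
```

{"method": "arm_command", "body": {"rows": "1 0 0 0 0 0;2 0 0 0 0 0;3 -0.5 0 0 0 0;3 -0.5 0 0 0 0"}}

```text
t: 6.5
tool_pos: [0.6009, -0.038, 0.0985]
tool_rot: [-3.134, 0.198, 0.004]
contact_force: [-8.4, 0.3, 4.5]
opening: 0.0313
```

{"method": "arm_command", "body": {"rows": "1 0 0 0 0 0;2 0 0 0 0 0;3 -0.5 0 0 0 0;3 -0.5 0 0 0 0"}}

```text
t: 7.0
tool_pos: [0.6015, -0.0381, 0.0975]
tool_rot: [-3.133, 0.199, 0.016]
contact_force: [-10.6, 0.9, 5.7]
opening: 0.0313
```

Contact at 8–11 N with the tool at scanner x = -72 mm, where home is expected. I back off and look.

{"method": "arm_command", "body": {"rows": "-4 0.5 1 0 0 0;-12 1.5 3 0 0 0;-20 2.5 30 0 0 0;-22 3 60 0 0 0;-22 3 60 0 0 0"}}

```text
t: 7.62
tool_pos: [0.5814, -0.0353, 0.161]
tool_rot: [-3.134, 0.198, 0.005]
contact_force: [-0.3, -0.6, -0.7]
opening: 0.0316
```

```bash
python3 - <<'E'
from h import *
d=snap("wrist","w4");o=monitor.get_obs();print(o["tool_pos"],o["tool_rot"])
cv2.imwrite("pics/w4b.png",cv2.resize(d["frame"][:,:,::-1],None,fx=1.5,fy=1.5,interpolation=2))
E
```

```text
[ 0.58033353 -0.03519268  0.15901437] [-3.13324599  0.19853873  0.01018982]
```

View pics/w4b.png

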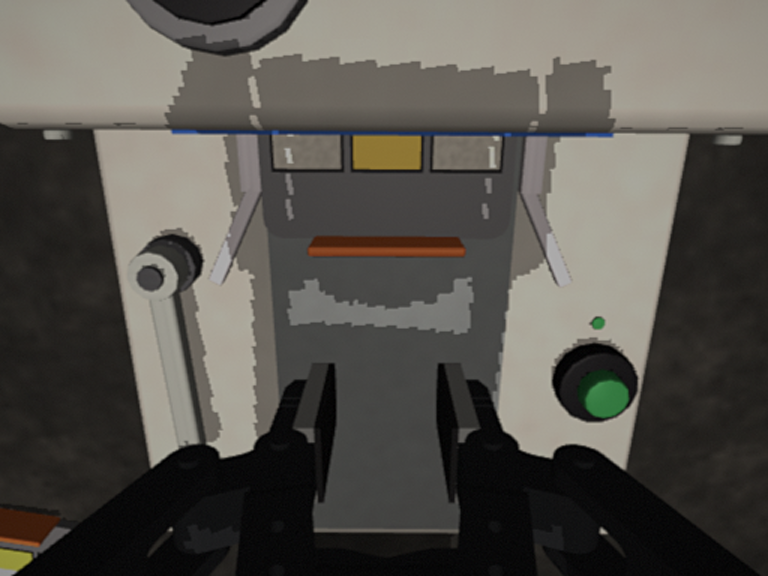

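The carrier is straight with its nose under the head. The lip's top outer edge is at (308–465, 252), the guide ends at (218,283) and (563,284), and the pivot at (150,277). I compute its x to check that it is home.

```bash
python3 - <<'E'
from h import *
p=np.load("p.npy");w=load("w4");w1=load("w1")
def inv(X): c,s_=np.cos(p[2]),np.sin(p[2]);d=X[:2]-p[:2];return (1e3*np.array([c*d[0]+s_*d[1],-s_*d[0]+c*d[1],X[2]])).round(1)
for n,q,z in [("lipL top outer",(308,248),.045),("lipR",(465,249),.045),("gL end",(216,283),.026),("gR end",(565,284),.026),("gL bend",(255,192),.026),("gR bend",(527,190),.026),("pivot",(150,277),.044),("button",(606,397),.035),("slot blue L",(172,130),.03),("blue R",(612,133),.03),("shelf frontL",(150,530),.02),("fr",(600,530),.02)]:
    print(n,inv(onz(w,np.array(q)/1.5,z)))
E
```

```text
lipL top outer [-58.6  31.9  45. ]
lipR [-58.6 -27.   45. ]
gL end [-79.   74.5  26. ]
gR end [-78.6 -73.2  26. ]
gL bend [-40.6  55.   26. ]
gR bend [-39.2 -53.4  26. ]
pivot [-70.7  93.3  44. ]
button [-127.6  -94.    35. ]
slot blue L [-17.   83.5  30. ]
blue R [-17.2 -82.3  30. ]
shelf frontL [-217.2  124.8   20. ]
fr [-215.5 -109.7   20. ]
```

The carrier is home: lip at x ≈ -59 to -61 and square to the guides. The lever is next. I plan the arc, rotating the tool with the lever and keeping the closed fingers behind the knob.

```bash
cat > arc.py <<'E'
from h import *
p=np.load("p.npy");yaw=np.radians(-7.35);R=np.array([[np.cos(yaw),-np.sin(yaw)],[np.sin(yaw),np.cos(yaw)]])
def inv(X): return R.T@(np.array(X[:2])-p[:2])
def fw(x): return p[:2]+R@np.array(x)
P=np.array([-.0705,.0925])
def tgt(th,d=.0205):
    c,s=np.cos(th),np.sin(th); return fw(P+.088*np.array([-c,-s])-d*np.array([s,-c]))
E
python3 - <<'E'
from arc import *
o=monitor.get_obs();c=np.array(o["tool_pos"]);print(o["t"],inv(c),c,o["tool_rot"])
st=fw([-.158,.127]);print("to start",((st-c[:2])*1e3).round(1))
for th in range(0,96,8):
    a=tgt(np.radians(th));print(th,((a-st)*1e3).round(1))
a=tgt(np.radians(90));print(90,((a-st)*1e3).round(1))
E
```

```text
7.675 [-0.09328411  0.00245882] [ 0.58033353 -0.03519268  0.15901437] [-3.13324599  0.19853873  0.01018982]
to start [-48.3 131.8]
0 [ -2.3 -13.8]
8 [ -5.9 -25.9]
16 [ -7.7 -38.4]
24 [ -7.8 -51. ]
32 [ -6.2 -63.5]
40 [ -2.8 -75.6]
48 [  2.2 -87.2]
56 [  8.8 -97.9]
64 [  16.9 -107.6]
72 [  26.2 -116.2]
80 [  36.6 -123.3]
88 [  47.8 -128.9]
90 [  50.8 -130.1]
```

{"method": "arm_command", "body": {"rows": "-24 60 3 0 0 0;-48 120 3 0 0 0;-48 132 3 0 0 0;-48 132 -10 0 0 0;-48 132 -25 0 0 0;-48 132 -37 0 0 0;-48 132 -37 0 0 0;-48 132 -37 0 0 0", "jaw": 0}}

```text
t: 8.68
tool_pos: [0.5327, 0.0963, 0.1221]
tool_rot: [-3.133, 0.2, 0.01]
contact_force: [-0.4, 0.1, 0.5]
opening: 0.0002
```

```bash
python3 - <<'E'
from arc import *
o=monitor.get_obs();c=np.array(o["tool_pos"]);print(inv(c),c,o["tool_rot"],o["opening"])
for th in (0,8,16,24,32,40,48,56,64,72,80,88,90): print(th,((tgt(np.radians(th))-c[:2])*1e3).round(1))
d=snap("wrist","w5")
cv2.imwrite("pics/w5b.png",cv2.resize(d["frame"][:,:,::-1],None,fx=1.5,fy=1.5,interpolation=2))
E
```

```text
[-0.15739141  0.12678281] [0.53265777 0.09631102 0.1220551 ] [-3.1332089   0.19986095  0.00998194] 0.00020641870015411352
0 [ -2.9 -13.5]
8 [ -6.4 -25.6]
16 [ -8.3 -38.1]
24 [ -8.4 -50.7]
32 [ -6.7 -63.2]
40 [ -3.4 -75.3]
48 [  1.7 -86.9]
56 [  8.3 -97.6]
64 [  16.3 -107.4]
72 [  25.6 -115.9]
80 [  36. -123.]
88 [  47.3 -128.6]
90 [  50.2 -129.8]
```

View pics/w5b.png

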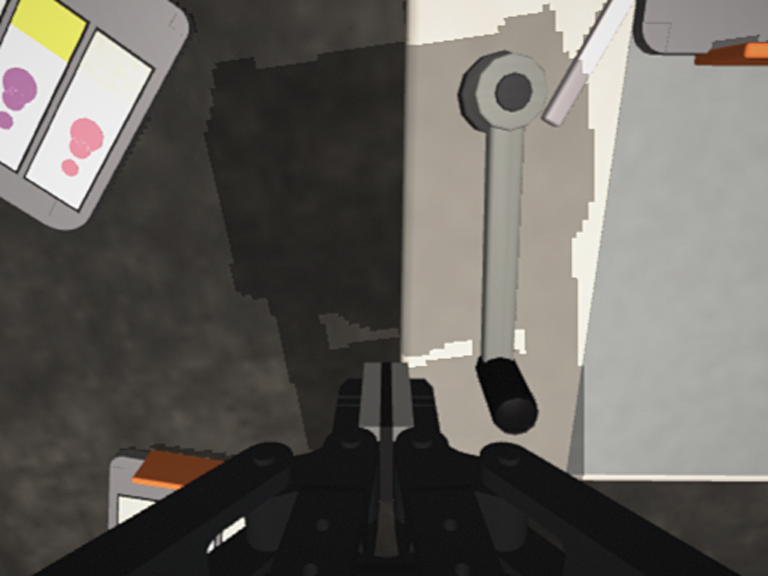

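{"method": "arm_command", "body": {"rows": "-3 -7 0 0 0 0;-3 -13.5 0 0 0 0;-6.5 -25.5 0 0 0 8;-8.5 -38 0 0 0 16;-8.5 -50.5 0 0 0 24;-6.5 -63 0 0 0 32;-3.5 -75.5 0 0 0 40;1.5 -87 0 0 0 48;8.5 -97.5 0 0 0 56;16.5 -107.5 0 0 0 64;25.5 -116 0 0 0 72;25.5 -116 0 0 0 72"}}

```text
t: 10.22
tool_pos: [0.5587, -0.0203, 0.1229]
tool_rot: [2.654, 1.677, -0.008]
contact_force: [0.1, -0.1, -0.5]
opening: 0.0
```

```bash
python3 - <<'E'
from arc import *
o=monitor.get_obs();c=np.array(o["tool_pos"]);print(inv(c),c,o["tool_rot"],o["contact_force"],o["q"])
for th in (76,80,84,88,90,92,94): print(th,((tgt(np.radians(th))-c[:2])*1e3).round(1))
d=snap("wrist","w6")
cv2.imwrite("pics/w6b.png",cv2.resize(d["frame"][:,:,::-1],None,fx=1.5,fy=1.5,interpolation=2))
E
```

```text
[-0.11660296  0.01445334] [ 0.55874074 -0.02031353  0.12285071] [ 2.6541621   1.67666869 -0.00818499] [ 0.07289685 -0.05825783 -0.48251925] [-0.16753591  0.0823753   1.90289091 -0.00557682  1.1587538   0.27867588]
76 [ 4.6 -3. ]
80 [ 9.9 -6.4]
84 [15.4 -9.4]
88 [ 21.2 -12. ]
90 [ 24.1 -13.1]
92 [ 27.1 -14.2]
94 [ 30.1 -15.1]
```

View pics/w6b.png

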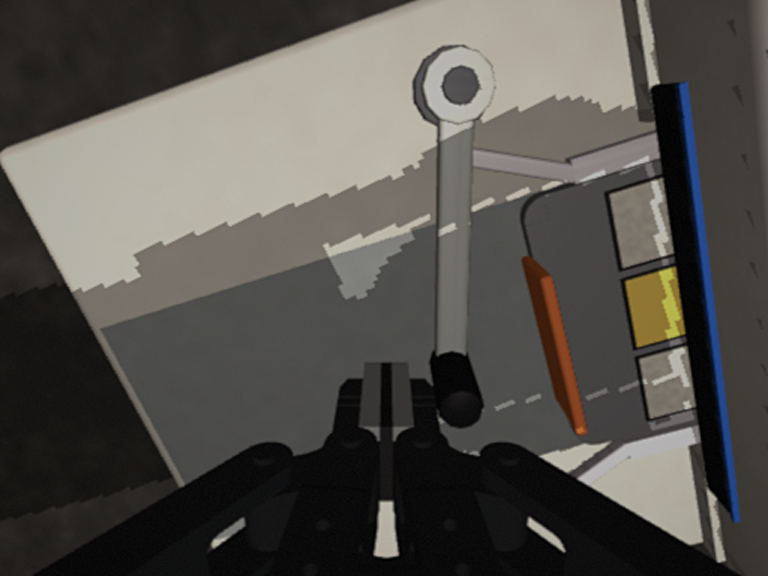

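The lever follows the fingers and is now at about 70°. I continue to the limit in gentle steps.

{"method": "arm_command", "body": {"rows": "4.5 -3 0 0 0 4;10 -6.5 0 0 0 8;15.5 -9.5 0 0 0 12;21 -12 0 0 0 16;24 -13 0 0 0 18;25 -13.5 0 0 0 18;26 -13.5 0 0 0 18;26 -13.5 0 0 0 18"}}

```text
t: 11.28
tool_pos: [0.5834, -0.0331, 0.1224]
tool_rot: [2.361, 2.071, -0.011]
contact_force: [-5.1, 1.1, 2.6]
opening: -0.0001
```

{"method": "arm_command", "body": {"rows": "0.5 0 0 0 0 0;1 0 0 0 0 0;1.5 0 0 0 0 0;2 0 0 0 0 0"}}

```text
t: 11.78
tool_pos: [0.584, -0.0331, 0.1222]
tool_rot: [-2.36, -2.07, 0.017]
contact_force: [-8.8, 0.1, 6.9]
opening: 0.0001
```

{"method": "arm_command", "body": {"rows": "-6 1 0 0 0 0;-14 2 0 0 0 0;-16 2 30 0 0 0;-16 2 60 0 0 0;-16 2 80 0 0 0;-16 2 80 0 0 0"}}

```text
t: 12.52
tool_pos: [0.5691, -0.0313, 0.2043]
tool_rot: [2.361, 2.071, -0.012]
contact_force: [-0.1, 0.4, -0.5]
opening: -0.0002
```

```bash
python3 - <<'E'
from arc import *
d=snap("wrist","w7");o=monitor.get_obs();c=o["tool_pos"];print(inv(c),c,o["tool_rot"])
snap("top","t7")
cv2.imwrite("pics/w7b.png",cv2.resize(d["frame"][:,:,::-1],None,fx=1.5,fy=1.5,interpolation=2))
X=tri((load("w1"),np.array([544,100])/1.5),(load("w4"),np.array([606,397])/1.5));print("button",X,inv(X))
E
```

```text
[-0.10580144  0.00491892] [ 0.56823377 -0.03115145  0.2025423 ] [-2.36049856 -2.07051344  0.01538728]
button [ 0.5361876  -0.12459886  0.03869182] [-0.12562955 -0.09186032]
```

View pics/w7b.png

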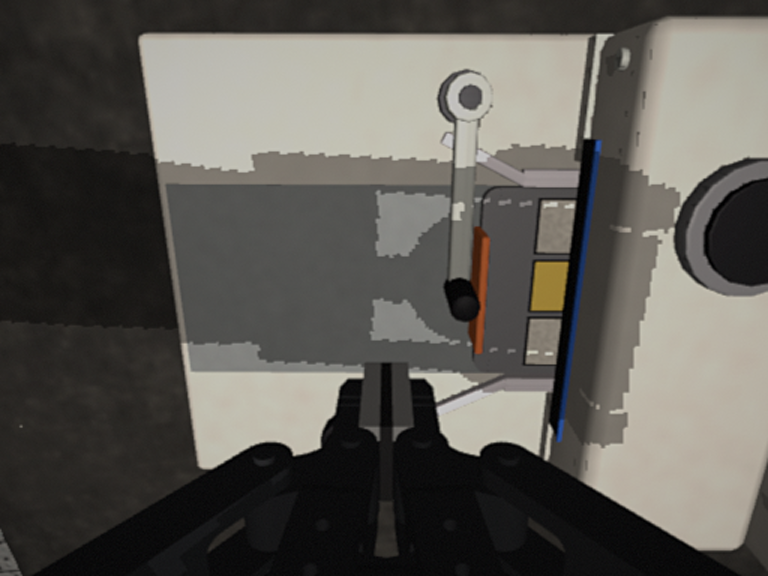

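```bash
python3 - <<'E'
from arc import *
w=load("w7")
f=lambda q,z:inv(onz(w,np.array(q)/1.5,z)).round(4)
print("pivot",f((470,97),.044),"knob top",f((463,303),.066))
g=cv2.cvtColor(w["frame"],cv2.COLOR_RGB2GRAY)
# arm mid-line: edge rows (full-res)
for v in (95,105,145,160,170,178): print(v,g[v,292:328].tolist())
print("arm",f((466,135),.041),f((460,270),.041),"lip",f((488,232),.045),f((482,352),.045),f((475,230),.045),f((474,352),.045))
E
```

```text
pivot [-0.0701  0.093 ] knob top [-0.0721  0.0084]
95 [188, 170, 158, 178, 190, 194, 194, 195, 197, 169, 93, 104, 164, 187, 193, 192, 192, 192, 190, 188, 186, 186, 186, 186, 173, 135, 149, 193, 192, 190, 190, 190, 191, 191, 190, 190]
105 [192, 190, 190, 190, 189, 189, 190, 192, 195, 154, 77, 127, 177, 194, 193, 193, 192, 192, 190, 186, 185, 186, 186, 179, 163, 171, 196, 195, 195, 194, 195, 195, 175, 149, 147, 148]
145 [137, 133, 111, 86, 85, 87, 86, 73, 71, 129, 178, 192, 194, 195, 175, 132, 115, 114, 115, 117, 116, 112, 97, 85, 85, 86, 87, 75, 45, 50, 74, 80, 80, 79, 78, 78]
160 [84, 83, 84, 84, 85, 86, 81, 63, 71, 100, 113, 118, 118, 117, 117, 117, 115, 115, 115, 115, 111, 101, 87, 61, 38, 39, 40, 38, 40, 65, 91, 98, 96, 92, 81, 72]
170 [85, 85, 85, 86, 85, 87, 75, 59, 80, 109, 117, 116, 116, 117, 116, 115, 114, 115, 116, 113, 109, 92, 63, 45, 38, 39, 39, 37, 55, 84, 94, 96, 92, 77, 68, 76]
178 [85, 85, 84, 85, 85, 81, 64, 64, 95, 111, 116, 115, 115, 115, 114, 114, 113, 116, 114, 111, 102, 85, 62, 38, 38, 39, 37, 43, 67, 89, 97, 94, 89, 81, 77, 76]
arm [-0.0706  0.0775] [-0.0704  0.0157] lip [-0.059   0.0351] [-0.0582 -0.0256] [-0.065  0.036] [-0.0621 -0.0256]
```

The lever arm lies along scanner -y (x = -70.6 to -70.4 mm over its length), so it is shut. Next is the button.

{"method": "arm_command", "body": {"rows": "-16 -47 0 0 0 0;-33 -94 0 0 0 0;-33 -94 -30 0 0 0;-33 -94 -60 0 0 0;-33 -94 -80 0 0 0;-33 -94 -80 0 0 0;-33 -94 -80 0 0 0"}}

```text
t: 13.5
tool_pos: [0.5352, -0.1251, 0.122]
tool_rot: [-2.359, -2.07, 0.017]
contact_force: [0.1, 0.9, -0.1]
opening: 0.0001
```

```bash
python3 - <<'E'
from arc import *
o=monitor.get_obs();print(o["tool_pos"],inv(o["tool_pos"]),o["contact_force"])
a=snap("scene","s8");b=snap("wrist","w8")
A=cv2.resize(cv2.imread("pics/s8.png")[110:240,190:330],None,fx=2.8,fy=2.8,interpolation=2)
B=cv2.resize(cv2.imread("pics/w8.png")[150:384,130:390],(400,360))
c=np.zeros((364,800,3),np.uint8);c[:A.shape[0],:A.shape[1]]=A;c[:360,400:]=B;cv2.imwrite("pics/c8.png",c)
E
```

```text
[ 0.53520797 -0.12505097  0.12198994] [-0.12654329 -0.09243404] [ 0.0612154   0.89911027 -0.08631417]
```

View pics/c8.png

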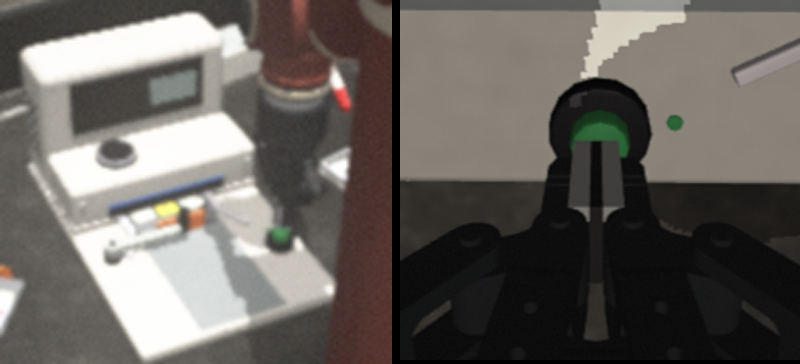

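The fingertips stand over the green button, and the lever is seen shut across the lip. Pressing in steps.

{"method": "arm_command", "body": {"rows": "0 0 -4 0 0 0;0 0 -8 0 0 0;0 0 -10 0 0 0;0 0 -12 0 0 0;0 0 -12 0 0 0"}}

```text
t: 14.22
tool_pos: [0.5357, -0.1252, 0.1109]
tool_rot: [-2.361, -2.071, 0.016]
contact_force: [-0.8, 0.9, 2.4]
opening: -0.0001
```

{"method": "arm_command", "body": {"rows": "0 0 -1 0 0 0;0 0 -2 0 0 0;0 0 -3 0 0 0;0 0 -3 0 0 0"}}

```text
t: 14.72
tool_pos: [0.5358, -0.1252, 0.1086]
tool_rot: [-2.36, -2.071, 0.016]
contact_force: [-2.2, 1.5, 5.7]
opening: -0.0003
```

{"method": "arm_command", "body": {"rows": "0 0 -1 0 0 0;0 0 -2 0 0 0;0 0 -3 0 0 0;0 0 -3 0 0 0"}}

```text
t: 15.22
tool_pos: [0.5361, -0.1253, 0.1083]
tool_rot: [-2.359, -2.07, 0.017]
contact_force: [-9.5, 2.8, 20.4]
opening: 0.0
```

{"method": "arm_command", "body": {"rows": "0 0 -1 0 0 0;0 0 -2 0 0 0;0 0 -2 0 0 0"}}

```text
t: 15.6
tool_pos: [0.5363, -0.1254, 0.1084]
tool_rot: [-2.358, -2.07, 0.019]
contact_force: [-7.5, 2.7, 15.4]
opening: 0.0005
```

It stopped hard at 20 N after about 5 mm of spring travel, so it is fully pressed. I lift clear, then check everything.

{"method": "arm_command", "body": {"rows": "0 0 10 0 0 0;0 0 40 0 0 0;0 0 80 0 0 0;-20 -30 130 0 0 0;-60 -80 150 0 0 0;-100 -140 160 0 0 0;-130 -190 160 0 0 0;-140 -220 160 0 0 0;-140 -220 160 0 0 0;-140 -220 160 0 0 0"}}

```text
t: 16.85
tool_pos: [0.3963, -0.345, 0.2679]
tool_rot: [-2.358, -2.069, 0.018]
contact_force: [0.1, -0.1, -0.3]
opening: 0.0002
```

```bash
python3 - <<'E'
from arc import *
o=monitor.get_obs();print(o["t"],o["tool_pos"],o["contact_force"])
snap("top","t9");snap("scene","s9")
A=cv2.imread("pics/t9.png");
a=cv2.resize(A[90:250,215:335],None,fx=3.3,fy=3.3,interpolation=2);b=cv2.resize(A[60:310,60:460],None,fx=1,fy=1)
c=np.zeros((528,800,3),np.uint8);c[:a.shape[0],:a.shape[1]]=a;c[:250,398:798]=b
s=cv2.resize(cv2.imread("pics/s9.png")[110:235,190:330],None,fx=2.2,fy=2.2,interpolation=2);c[252:252+s.shape[0],398:398+s.shape[1]]=s[:276]
cv2.imwrite("pics/c9.png",c)
d=cv2.absdiff(A,cv2.imread("pics/t0.png")).max(2)
n,l,st,ce=cv2.connectedComponentsWithStats((d>50).astype(np.uint8))
print([(x[:4].tolist(),int(x[4])) for x in st[1:] if x[4]>8])
E
```

```text
16.85 [ 0.39631715 -0.34495911  0.26794076] [ 0.13809742 -0.08625887 -0.27153209]
[([265, 169, 11, 7], 56), ([259, 182, 21, 8], 77), ([253, 193, 7, 9], 27), ([359, 207, 16, 9], 95), ([232, 209, 6, 6], 28), ([258, 213, 10, 7], 60), ([250, 225, 20, 7], 50), ([372, 241, 16, 14], 149), ([442, 244, 3, 4], 10), ([305, 247, 183, 137], 9777), ([445, 253, 3, 7], 16), ([207, 329, 74, 49], 1096), ([163, 340, 46, 44], 1291), ([481, 349, 31, 35], 653), ([232, 359, 18, 13], 152), ([277, 378, 6, 6], 22)]
```

View pics/c9.png

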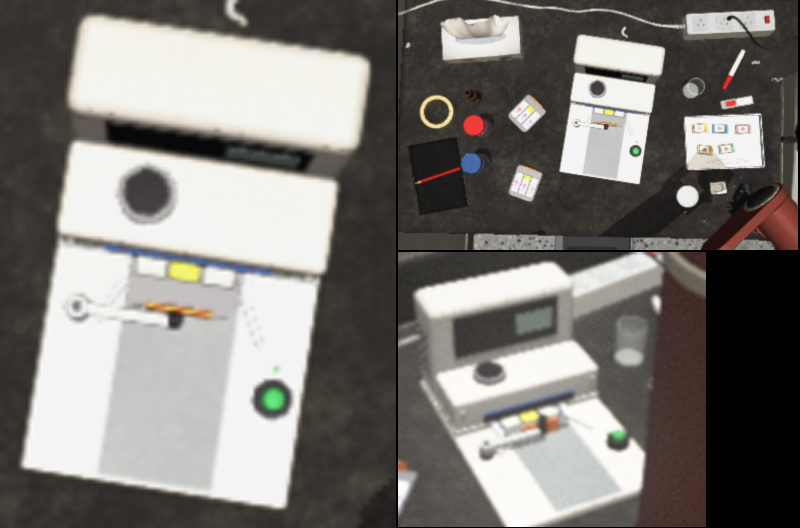

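The carrier is home, and the lever is shut: its slope of 8.05° matches the head edge's 8.07°. The bystanders are in place; the change at the mould is the arm's shadow.

```bash
python3 -c "
from station import workorder;print(workorder.finish_job())"
```

```text
the job is handed in; nothing more can be done
None
```

I loaded the scanner, shut the latch and pressed the start button, all with the fingertips, and handed the job in at about 17 s of the 58 s allowed. The hand-in gives no verdict.

- **Carrier:** I pushed it flat along the guides by its lip until it met the stop at 8–11 N. The last check put its lip at x ≈ -59 to -61 mm, against about -61.5 mm expected when home, and square to the guides.
- **Latch:** I swung it by the knob until it resisted at about 9 N. In the final top view its slope was 8.05°, against 8.07° for the scan head's front edge. One near measurement of the knob's top disagreed by about 2 mm, or 1.3°; I put that down to the assumed knob height.
- **Button:** I pressed it through about 5 mm of spring travel to a hard stop at about 20 N, then released it. The travel is inferred from force and tool height, because the button can't be seen going down.
- **Bystanders:** The before-and-after comparison of the top view showed no change at the jars, bottle or beaker. It did flag changes at the mould and close to the dish. In the final picture both look in place, and I take those changes for the arm's shadow.

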